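Seat a blank in the holding jig and lock the cam lever

ROBOT

A 6-joint arm with a two-finger parallel gripper is mounted at the origin on a cart in front of the work surface, level with it; the furniture and walls round the work are solid. World frame = base frame: x ahead of the robot, y to its left, z up, the work surface at z = 0. Lengths are in m, angles in rad, forces in N, time in s.
With the tool pointing down it reaches from about 0.35 to 0.775 m from the base axis. Payload 7.3 kg.
Tool frame: the origin (TCP) lies midway between the tips of the shut fingers; the grasp point (between the pads) lies 19 mm behind it; z points along the fingers, y is the line along which they close (so a half turn about z gives the same grasp; the last joint's range is limited). The gripper opens to 92 mm and grips with 3 to 60 N. Pads are 19 mm wide; open, the fingers measure 130 mm over their backs; the gripper's body (75 mm by 190 mm) begins 47 mm behind the grasp point.
Start: joints at [-1.324, 0.342, 1.524, -0, 1.275, -0.146], TCP at [0.201, -0.485, 0.227] pointing down, gripper open.
Joint ranges: [-2.53, 2.53], [-0.77, 2.02], [0.04, 2.7], [-1, 4.14], [0.28, 2.66], [-3.11, 3.11]. Speed limits (rad/s): [2.57, 2.57, 3.14, 3.14, 3.14, 3.14].

INTERFACE

Orientations are given as [roll, pitch, yaw] about the fixed x, y, z axes, in that order (R = Rz(yaw) Ry(pitch) Rx(roll)).
In Python, from cell import monitor, vision, workorder gives the robot as it stands.
- The arm moves only by the tool move_arm, never from a script. Its argument "rows" is a list of rows, each a list of 5 numbers: the shift along the world's x, y, z in mm, then the turn about the world's z in rad, then the closure, from -1 (fully open) to 1 (shut). A call has 1 to 12 rows; each row shifts and turns the commanded pose from where the row before left it; what a row does not reach is not made up. A row lasts 1/10 s, in which the tool goes at most 50 mm and 8.59 degrees, less where a joint would pass 70% of its speed; a pose out of reach is approached as far as the arm can. A call is refused whole if a number of a shift passes 50 or a number of a turn 0.15, either way. A call with a gripper value outside its range is refused whole. The fingers move at their own pace and stop on an object; "newtons" is the grip in N (left out, the last holds). Time passes only in rows, so rows that do not move let the fingers close. It gives the time, the measured TCP pose, the force, the opening and the grip force at its end, in the units of the state.
- monitor.observe(): the state, without advancing time (a new reading comes with each control period).
- vision.read_camera(name): name is "scene" or "top" or "wrist"; returns the picture (480x640x3 uint8, red, green, blue); there is no depth.
- vision.get_calibration(name): a dict with "K" (3x3 intrinsics, pixels), "T" (4x4, takes a point from camera to world coordinates); the wrist camera has in their place "mount" (4x4, takes a point from camera to tool coordinates, whose origin is the TCP and whose axes are the flange's). Camera axes: x right, y up, looking along -z (the intrinsics and any distortion apply to the point x, -y, -z); pixel columns grow to the right and rows downward; lengths in m; the calibration is good to about 2 mm. A picture is of the moment at which its call begins: read the wrist's pose just before it. get_calibration takes no time and is no camera call.
- workorder.hand_in(): hands the job in; it is judged then, once.
The state is a dict: "time": time; "qpos": joint angles; "qvel": joint speeds; "joint_efforts": joint torques, N m; "tool_pos": TCP position; "tool_rot": TCP orientation; "contact_force": force on the tool from outside, world axes, zero at the start; "torque": the same for the moment, N m; "opening": finger opening in m; "grip_force": force on a finger pad.
Only numpy, scipy, OpenCV 4.12 (cv2) and the standard library are available. Lean on these libraries where they do the work, as an engineer would, in place of code of your own. Each camera call takes 0.05 s, during which the arm holds its last target. There are 200 camera calls.

TASK

Get the wooden blank held for drilling: with a fingertip, push it along the grey jig until its far end sits fully home against the end stop. Then push the red-handled cam lever round clockwise (seen from above) with the finger until the brass cam clamps the blank tight and square against the fence, and move clear. Only push: nothing is to be picked up, and the other things round the jig stay where they are.

Things in the scene. Friction and masses are not known exactly. Their poses are not given: they have to be found in the camera images.
- jig: Jig fixed to the table: grey plate 250 (x) x 170 (y) x 12 mm, origin at the centre of its underside, z up. Aluminium fence along x on its +y side (inner face y = +55 mm, 230 long) and end stop across its +x end (face x = +95 mm, y = -30 to +45), both 24 mm tall above the plate. With the blank home and clamped the blank's origin is at x = +35, y = +20 mm here, axes parallel.
- blank: Loose light-wood blank 120 (x) x 70 (y) x 20 mm, 0.09 to 0.18 kg, two pencilled crosses on top; lies flat on the jig's plate (12 mm above the table) between fence and cam. Origin at the centre of its underside; its x axis points to the end stop. It starts 20 to 55 mm short of the stop and 1 to 5 mm off the fence.
- stop_face (a point): The point on the end stop's face (x = +95, y = +20, z = 22 mm in the jig's frame) that the middle of the blank's +x end should touch.
- cam_pivot (a point): The upright axis of the cam lever, on the plate's top face (x = +35, y = -39 mm in the jig's frame).
- lever_grip (a point): Middle of the lever's red handle, 95 mm from the pivot axis and 48 mm above the table. The handle is 54 mm long, 21 mm thick, points straight out from the pivot and spans 67 to 121 mm from the axis; only the plate and the table are below it. About 10 N of push here at the end of the swing clamps the blank tight.
- cam_lever (a joint): Lever angle, rad, growing clockwise seen from above; 0: handle at -55 degrees in the jig's frame (away and outward), cam clear of the blank; travel ends at 2.3. Starts at 0 to 0.4, stays where it is left (turning takes 1 to 2 N at the handle). The cam meets a blank lying on the fence at about 1.85, the handle then pointing back along the jig, and stiffens quickly from there.
- cam (a point): Brass eccentric disc, 40 mm across and 15 mm tall, under the lever's hub and turning with it; its centre is 6 mm off the pivot. This point is the centre of the disc, at mid height. It wedges the blank against the fence and drags it toward the end stop.
- bottle_e: Bystander: amber bottle with a pale cap, 27 x 27 x 67 mm, standing on the table at the lever's side of the jig. Origin at the centre of its underside.
- brush: Bystander: wooden bristle brush, 52 x 150 x 46 mm, lying behind the fence. Origin at the centre of its underside.
- mix_cup: Bystander: white mixing cup, 57 mm across, 48 mm tall, beyond the end stop. Origin at the centre of its underside.
- marker: Bystander: green and white marker pen, 135 mm long, 17 mm thick, lying near the fence's open end. Origin at the centre of its underside.
There are look-alikes about, which are no part of the job. Of the things that look like the blank, the largest one is meant.

How it is judged:
By the outcome, as a careful person would: the job done as asked, in the order asked, and still so for the second after the job is handed in, with the robot touching nothing.
It also fails if it takes over 61 s, if anything falls off the work surface, if the arm or the gripper's body presses on something with over 40 N, if the wrist force passes 120 N, or if a joint passes its speed limit or range.

## Working session

There is one attempt and no reset: what is moved stays moved. The work goes in short steps, Python scripts to look and compute and a tool call to move; the robot and the scene stay as the last step left them, time stands still between calls to the robot, and variables do not carry over. Pictures are saved under pics/ and viewed, at most 10 in all, crops included, and the job is handed in when it is done.

Besides the shell and the picture viewer there is one more tool, called after "Emit:" as name([rows], argument=value, ...), one row to a line, values as JSON. move_arm: Moves the arm, as the interface text tells. Its arguments: {"type":"object","properties":{"rows":{"type":"array","items":{"type":"array","items":{"type":"number"}}},"newtons":{"type":"number"}},"required":["rows"]}

```bash
mkdir -p pics
python3 - <<'E'
from cell import monitor, vision, workorder
import cv2,numpy as np
np.set_printoptions(precision=4,suppress=True)
for n in("scene","top"):
    im=vision.read_camera(n); cv2.imwrite(f"pics/{n}0.png",im[:,:,::-1]); c=vision.get_calibration(n); print(n,c)
print(vision.get_calibration("wrist"))
s=monitor.observe();print(s)
E
```

```text
scene {'K': array([[449.9433,   0.    , 316.7691],
       [  0.    , 449.9433, 226.1707],
       [  0.    ,   0.    ,   1.    ]]), 'T': array([[ 0.8893,  0.3005, -0.3447,  0.2961],
       [-0.4572,  0.5979, -0.6584, -0.4952],
       [ 0.0083,  0.7431,  0.6691,  0.6561],
       [ 0.    ,  0.    ,  0.    ,  1.    ]])}
top {'K': array([[451.9931,   0.    , 315.9454],
       [  0.    , 451.9931, 236.7317],
       [  0.    ,   0.    ,   1.    ]]), 'T': array([[-0.0231,  0.9829, -0.1827,  0.3849],
       [-0.9995, -0.0265, -0.0163,  0.0374],
       [-0.0209,  0.1823,  0.983 ,  1.0403],
       [ 0.    ,  0.    ,  0.    ,  1.    ]])}
{'K': array([[405.9174,   0.    , 323.9658],
       [  0.    , 405.9174, 243.5882],
       [  0.    ,   0.    ,   1.    ]]), 'mount': array([[-0.0002,  0.952 ,  0.306 ,  0.0823],
       [ 1.    , -0.    ,  0.0005, -0.0007],
       [ 0.0005,  0.306 , -0.952 , -0.1578],
       [ 0.    ,  0.    ,  0.    ,  1.    ]])}
{'time': 0.1, 'qpos': array([-1.324 ,  0.3427,  1.5249,  0.    ,  1.2754, -0.146 ]), 'qvel': array([ 0.0001, -0.0023, -0.0022,  0.0008,  0.0001,  0.0009]), 'joint_efforts': array([  0.0014, -43.2005, -24.4694,   0.0719,   0.0526,  -0.0001]), 'tool_pos': array([ 0.2009, -0.4846,  0.2261]), 'tool_rot': array([-3.1402, -0.0002,  0.3928]), 'contact_force': array([1.038 , 0.659 , 0.3643]), 'torque': array([-0.0133,  0.0042, -0.0024]), 'grip_force': 0.0, 'opening': 0.09160808922484732}
```

View pics/top0.png

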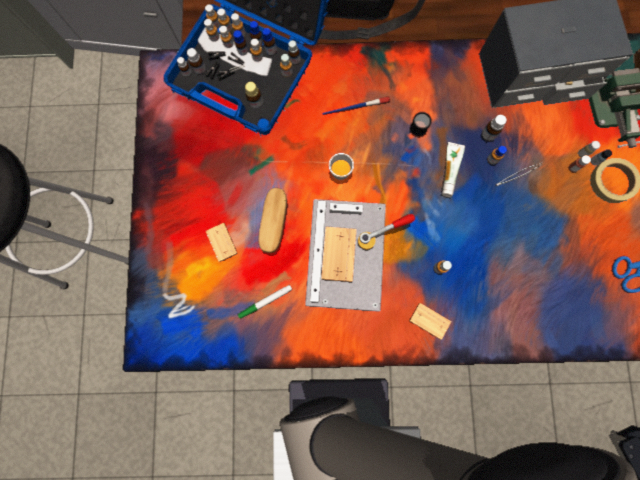

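View pics/scene0.png

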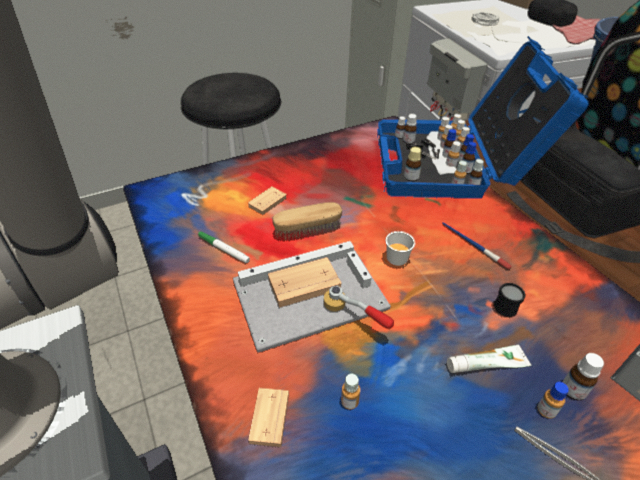

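The top picture shows the jig at about (347,254), with its fence on the left (world +y) and its end stop at the top (world +x). There are three blank-like pieces: (340,253) on the jig plate, (220,241) and (431,320) on the table. The one on the jig is the largest and sits between fence and cam, so it is the one meant. The red handle is at (395,226) and the bottle at (444,267).

```bash
cat > h.py <<'E'
import numpy as np,cv2
from cell import vision,monitor
np.set_printoptions(precision=4,suppress=True)
def ray(n,uv,z,T=None):
    c=vision.get_calibration(n); T=c["T"] if T is None else T
    u,v=uv;K=c["K"];d=T[:3,:3]@np.array([(u-K[0,2])/K[0,0],-(v-K[1,2])/K[1,1],-1]);o=T[:3,3]
    return o+d*(z-o[2])/d[2]
E
python3 - <<'E'
from h import *
im=cv2.imread("pics/top0.png")
cr=im[190:315,290:460]; cv2.imwrite("pics/crop1.png",cv2.resize(cr,None,fx=4.6,fy=4.6,interpolation=cv2.INTER_CUBIC))
hsv=cv2.cvtColor(im,cv2.COLOR_BGR2HSV)
m=cv2.inRange(hsv,(8,50,130),(25,170,255))
for c in cv2.findContours(m,0,2)[0]:
    if cv2.contourArea(c)>150:
        r=cv2.minAreaRect(c);print(cv2.contourArea(c),r, )
        if 300<r[0][0]<380 and 220<r[0][1]<290: print([ray("top",p,.032) for p in cv2.boxPoints(r)])
E
```

```text
765.0 ((430.0858459472656, 320.86053466796875), (38.259117126464844, 21.684534072875977), 31.607501983642578)
150.5 ((271.5294494628906, 306.61767578125), (13.581995010375977, 33.71245193481445), 75.96376037597656)
171.0 ((269.6430358886719, 289.30242919921875), (10.79392147064209, 42.98877716064453), 52.594642639160156)
330.0 ((186.3319549560547, 286.03900146484375), (64.72798156738281, 32.46137619018555), 35.753883361816406)
1631.5 ((338.4911804199219, 253.6147003173828), (32.36592483520508, 53.457462310791016), 4.39870548248291)
[array([0.4762, 0.0466, 0.032 ]), array([0.5973, 0.0342, 0.032 ]), array([ 0.5895, -0.0389,  0.032 ]), array([ 0.4688, -0.025 ,  0.032 ])]
873.5 ((230.2069091796875, 237.98272705078125), (34.00837326049805, 41.09892272949219), 66.80140686035156)
1235.5 ((272.4480285644531, 216.46141052246094), (22.24452018737793, 70.2671890258789), 10.007980346679688)
1467.0 ((617.5, 179.5), (43.0, 43.0), 90.0)
308.5 ((551.3485717773438, 197.1040496826172), (91.34326171875, 20.721385955810547), 64.98310089111328)
364.5 ((378.0, 152.0), (66.0, 24.0), 90.0)
```

View pics/crop1.png

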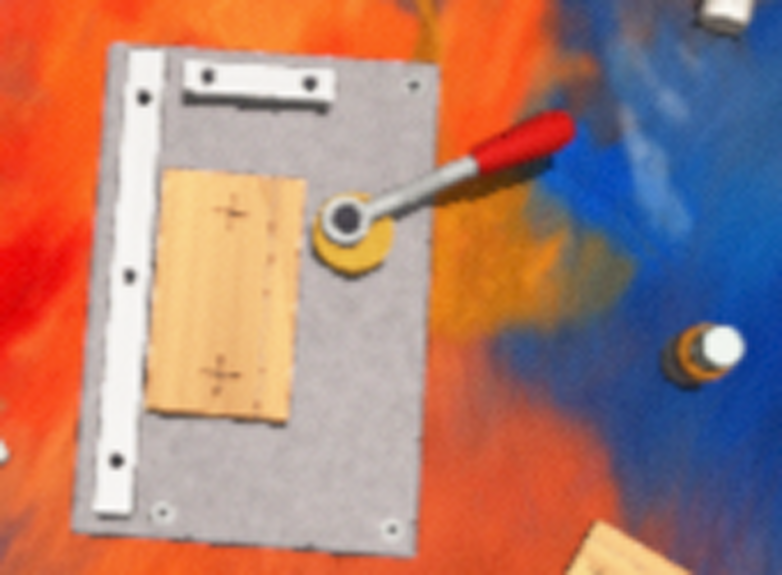

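The crop confirms the blank on the jig: 120 x 70 mm, its end about 30 mm short of the stop. The corners in crop pixels are plate (113,43), (438,66), (413,555), (72,530); pivot (347,218); handle from (475,165) to (572,125).

Run:
```python
from h import *
P=lambda a,z:ray("top",(290+a[0]/4.6-.4,190+a[1]/4.6-.4),z)
q=np.array([P(a,.012)[:2] for a in [(113,43),(438,66),(413,555),(72,530)]])
r=np.array([[125,85],[125,-85],[-125,-85],[-125,85]])/1000
M,_=cv2.estimateAffinePartial2D(r,q);c=q.mean(0)
H=(r-r.mean(0)).T@(q-c);a=np.arctan2(H[0,1]-H[1,0],H[0,0]+H[1,1])
R=np.array([[np.cos(a),-np.sin(a)],[np.sin(a),np.cos(a)]])
print("scale",np.linalg.norm(M[:,0]),"jig",c,"yaw",a,"res",(q-c)@R-r)
J=lambda p:(p[:2]-c)@R*1000
for n,p,z in [("pivot",(347,218),.055),("g0",(475,165),.048),("g1",(572,125),.048),("bTL",(163,168),.032),("bTR",(306,180),.032),("bBR",(288,420),.032),("bBL",(148,408),.032),("stopL",(184,98),.036),("stopR",(332,105),.036),("fenceT",(163,60),.036),("fenceB",(130,515),.036),("bottle",(722,346),.067),("look",(600,520),.02)]:
    w=P(p,z);print(n,w[:2],J(w))
for n,x in dict(pivot=(35,-39),home=(35,20),pushpt=(-90,20)).items(): print(n,c+R@np.array(x)/1000)
```

```text
scale 0.983634201117561 jig [ 0.5354 -0.0134] yaw -0.10101353237566708 res [[-0.0016 -0.0022]
 [-0.0018  0.002 ]
 [ 0.0021  0.0018]
 [ 0.0013 -0.0015]]
pivot [ 0.5645 -0.0549] [ 33.1631 -38.3214]
g0 [ 0.5903 -0.1187] [ 65.2436 -99.2306]
g1 [ 0.6089 -0.1669] [  88.6009 -145.2711]
bTL [0.5963 0.0328] [55.9695 52.1161]
bTR [ 0.5883 -0.0376] [ 55.1182 -18.7733]
bBR [ 0.4702 -0.0243] [-63.7696 -17.4111]
bBL [0.4777 0.0433] [-63.1215  50.5525]
stopL [0.6307 0.0215] [91.2893 44.2889]
stopR [ 0.6251 -0.0517] [ 93.0624 -29.0412]
fenceT [0.6504 0.0314] [109.9356  56.1249]
fenceB [0.4264 0.0532] [-115.2038   55.2167]
bottle [ 0.4968 -0.2262] [ -16.9901 -215.6001]
look [ 0.4192 -0.1739] [ -99.4597 -171.3728]
pivot [ 0.5663 -0.0557]
home [0.5722 0.003 ]
pushpt [0.4479 0.0156]
```

Emit:
move_arm([
  [20, 41, 0, -0.041, 1],
  [20, 41, 0, -0.041, 1],
  [20, 41, 0, -0.041, 1],
  [20, 41, 0, -0.041, 1],
  [20, 41, 0, -0.041, 1],
  [20, 41, 0, -0.041, 1],
  [20, 42, 0, -0.041, 1],
  [20, 42, 0, -0.041, 1],
  [20, 42, 0, -0.041, 1],
  [20, 42, 0, -0.041, 1],
  [20, 42, 0, -0.042, 1],
  [20, 42, 0, -0.042, 1],
])

```text
time: 1.3
tool_pos: [0.4413, 0.015, 0.2267]
tool_rot: [3.141, 0.0, -0.103]
contact_force: [0.2, -1.0, 1.2]
opening: 0.0019
grip_force: 0.0
```

Emit:
move_arm([
  [0, 0, -40, 0, 1],
  [0, 0, -40, 0, 1],
  [0, 0, -40, 0, 1],
  [0, 0, 0, 0, 1],
  [0, 0, 0, 0, 1],
])

```text
time: 1.8
tool_pos: [0.441, 0.013, 0.1071]
tool_rot: [3.142, 0.001, -0.101]
contact_force: [-0.0, -0.6, 0.7]
opening: 0.0004
grip_force: 0.0
```

Run:
```python
from h import *
s=monitor.observe();print({k:s[k] for k in("time","tool_pos","tool_rot","contact_force","opening")})
cv2.imwrite("pics/w1.png",vision.read_camera("wrist")[:,:,::-1])
```

```text
{'time': 1.8, 'tool_pos': array([0.441 , 0.013 , 0.1071]), 'tool_rot': array([ 3.1416,  0.0013, -0.1013]), 'contact_force': array([-0.0278, -0.6003,  0.6833]), 'opening': 0.0004103439387162082}
```

View pics/w1.png

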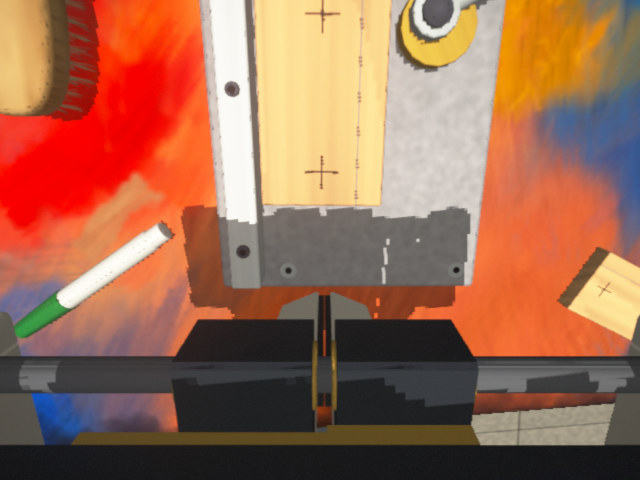

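The wrist view shows the blank's rear edge at row ~206, columns 262 to 382, centred on the shut fingers at column 322, with nothing in the way. Next I lower the tool and push along the jig.

Emit:
move_arm([
  [0, 0, -30, 0, 1],
  [0, 0, -30, 0, 1],
  [0, 0, -25, 0, 1],
  [0, 0, 0, 0, 1],
  [0, 0, 0, 0, 1],
])

```text
time: 2.35
tool_pos: [0.4423, 0.0127, 0.0234]
tool_rot: [3.141, -0.002, -0.102]
contact_force: [-0.6, 0.4, 1.1]
opening: 0.0008
grip_force: 0.0
```

Emit:
move_arm([
  [5, -0.5, 0, 0, 1],
  [5, -0.5, 0, 0, 1],
  [5, -0.5, 0, 0, 1],
  [5, -0.5, 0, 0, 1],
  [5, -0.5, 0, 0, 1],
  [5, -0.5, 0, 0, 1],
  [0, 0, 0, 0, 1],
])

```text
time: 3.05
tool_pos: [0.4719, 0.0099, 0.0217]
tool_rot: [3.141, -0.001, -0.101]
contact_force: [-0.2, -0.9, 0.3]
opening: 0.0002
grip_force: 0.0
```

Emit:
move_arm([
  [4, -0.4, 0, 0, 1],
  [4, -0.4, 0, 0, 1],
  [4, -0.4, 0, 0, 1],
  [4, -0.4, 0, 0, 1],
  [4, -0.4, 0, 0, 1],
  [0, 0, 0, 0, 1],
])

```text
time: 3.65
tool_pos: [0.4918, 0.0079, 0.0218]
tool_rot: [3.141, -0.001, -0.101]
contact_force: [-0.2, -0.3, -0.7]
opening: 0.0005
grip_force: 0.0
```

Run:
```python
from h import *
im=vision.read_camera("top")[:,:,::-1]
cv2.imwrite("pics/crop2.png",cv2.resize(im[190:315,290:460],None,fx=4.6,fy=4.6,interpolation=cv2.INTER_CUBIC))
```

```text
(no output)
```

View pics/crop2.png

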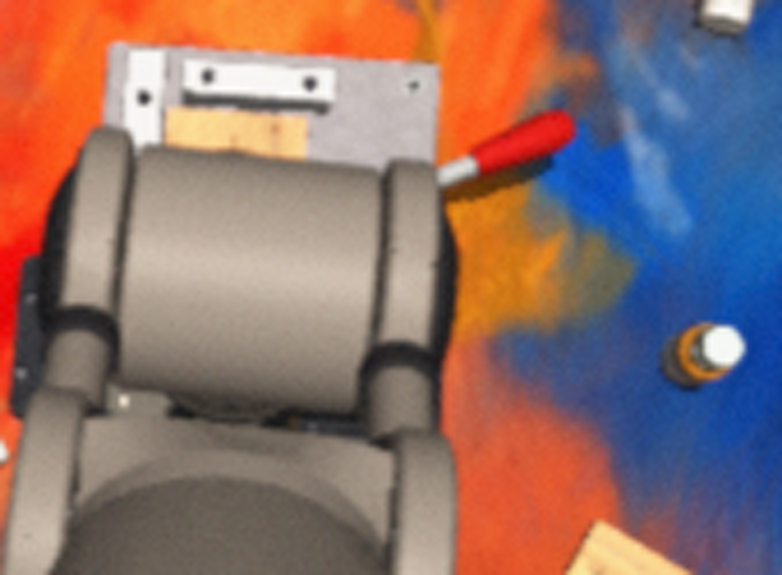

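The blank's front edge is now at crop row 108, from 168 before, and it is square; the stop's front edge is at row ~98–105, so under 10 mm is left. I'll push slowly and watch the force.

Emit:
move_arm([
  [2, -0.2, 0, 0, 1],
  [2, -0.2, 0, 0, 1],
  [2, -0.2, 0, 0, 1],
  [0, 0, 0, 0, 1],
])

```text
time: 4.1
tool_pos: [0.4973, 0.0073, 0.0218]
tool_rot: [3.141, -0.0, -0.101]
contact_force: [0.4, -1.2, 0.4]
opening: 0.0004
grip_force: 0.0
```

Emit:
move_arm([
  [1.5, -0.15, 0, 0, 1],
  [1.5, -0.15, 0, 0, 1],
  [0, 0, 0, 0, 1],
])

```text
time: 4.4
tool_pos: [0.4999, 0.0071, 0.0217]
tool_rot: [3.141, 0.0, -0.101]
contact_force: [-1.9, -0.0, 1.5]
opening: 0.0006
grip_force: 0.7
```

Emit:
move_arm([
  [1.5, -0.15, 0, 0, 1],
  [0, 0, 0, 0, 1],
])

```text
time: 4.6
tool_pos: [0.4999, 0.0071, 0.0216]
tool_rot: [3.141, 0.004, -0.101]
contact_force: [-5.6, 0.0, 4.5]
opening: 0.0001
grip_force: 3.0
```

Emit:
move_arm([
  [1.5, -0.15, 0, 0, 1],
  [0, 0, 0, 0, 1],
])

```text
time: 4.8
tool_pos: [0.4999, 0.0071, 0.0215]
tool_rot: [3.141, 0.007, -0.101]
contact_force: [-10.6, 0.2, 7.7]
opening: 0.0005
grip_force: 5.1
```

Emit:
move_arm([
  [1.5, -0.15, 0, 0, 1],
  [0, 0, 0, 0, 1],
])

```text
time: 5.0
tool_pos: [0.5, 0.0071, 0.0213]
tool_rot: [3.141, 0.01, -0.101]
contact_force: [-14.6, 0.8, 12.3]
opening: 0.0005
grip_force: 7.2
```

The blank is home: the tool stopped at x=0.500 and force rose to 14 N. I'll back off, lift, and go round to the far side of the lever with the yaw turned.

Emit:
move_arm([
  [-10, 1, 0, 0, 1],
  [-20, 2, 0, 0, 1],
  [0, 0, 40, 0, 1],
  [0, 0, 40, 0, 1],
  [0, 0, 40, 0.14, 1],
  [0, 0, 0, 0.14, 1],
  [10, -8, 0, 0.14, 1],
  [14, -11, 0, 0.14, 1],
  [14, -11, 0, 0.14, 1],
  [14, -11, 0, 0.14, 1],
  [14, -11, 0, 0.14, 1],
  [14, -11, 0, 0.14, 1],
])

```text
time: 6.2
tool_pos: [0.5554, -0.0539, 0.1418]
tool_rot: [3.14, -0.0, 1.025]
contact_force: [0.2, -0.5, -1.0]
opening: 0.0003
grip_force: 0.0
```

Emit:
move_arm([
  [14, -11, 0, 0.145, 1],
  [14, -11, 0, 0.145, 1],
  [14, -11, 0, 0.145, 1],
  [14, -11, 0, 0.145, 1],
  [14, -11, 0, 0.145, 1],
  [14, -11, 0, 0.145, 1],
  [8, -8, 0, 0.05, 1],
  [0, 0, 0, 0, 1],
  [0, 0, 0, 0, 1],
])

```text
time: 7.1
tool_pos: [0.6463, -0.1272, 0.1414]
tool_rot: [3.142, -0.0, 1.937]
contact_force: [0.3, 0.5, -0.3]
opening: 0.0
grip_force: 0.0
```

Run:
```python
from h import *
a=vision.read_camera("scene");b=vision.read_camera("top")
s=monitor.observe();print({k:s[k] for k in("time","tool_pos","tool_rot","contact_force","qpos")})
z=lambda i,x,y,w,h,f:cv2.resize(i[y:y+h,x:x+w,::-1],None,fx=f,fy=f,interpolation=cv2.INTER_CUBIC)
cv2.imwrite("pics/two.png",np.hstack([z(b,290,190,135,180,2.96)[:532],z(a,220,220,200,266,2)]))
```

```text
{'time': 7.2, 'tool_pos': array([ 0.6461, -0.1268,  0.1417]), 'tool_rot': array([-3.1416, -0.0003,  1.9379]), 'contact_force': array([ 0.7355,  0.2731, -0.8067]), 'qpos': array([-0.3102,  0.6558,  1.2372,  0.0002,  1.2488, -0.6775])}Traceback (most recent call last):
  File "<stdin>", line 5, in <module>
    return _nx.concatenate(arrs, 1, dtype=dtype, casting=casting)
           ~~~~~~~~~~~~~~~^^^^^^^^^^^^^^^^^^^^^^^^^^^^^^^^^^^^^^^
ValueError: all the input array dimensions except for the concatenation axis must match exactly, but along dimension 0, the array at index 0 has size 532 and the array at index 1 has size 520
```

Run:
```python
from h import *
a=vision.read_camera("scene")
cv2.imwrite("pics/s2.png",cv2.resize(a[210:400,210:450,::-1],None,fx=3.1,fy=3.1,interpolation=cv2.INTER_CUBIC))
```

```text
(no output)
```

View pics/s2.png

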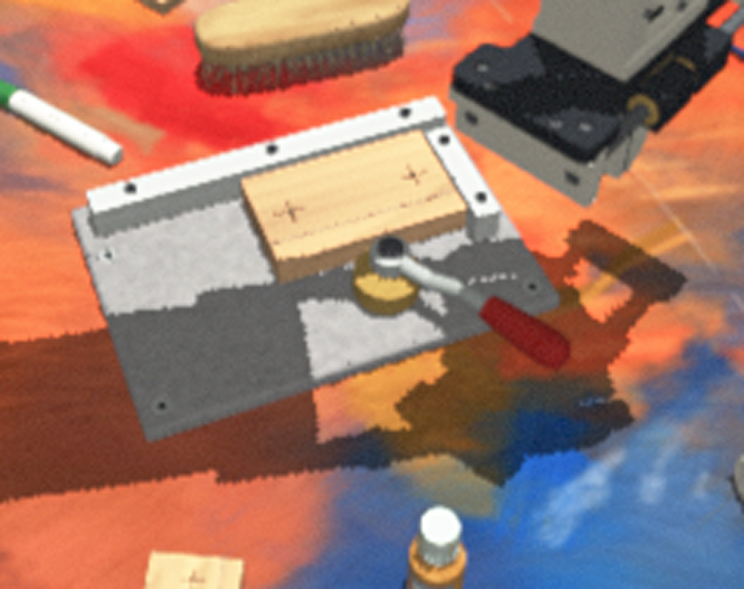

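The blank sits flat against the stop, its far end touching at crop (465,200), beside the fence. The handle is unmoved at (525,330), with the gripper beyond it. I'll descend, then approach the handle.

Emit:
move_arm([
  [0, 0, -40, 0, 1],
  [0, 0, -40, 0, 1],
  [0, 0, -26, 0, 1],
  [0, 0, 0, 0, 1],
  [-5, -2, 0, 0, 1],
  [-5, -2, 0, 0, 1],
  [0, 0, 0, 0, 1],
])

```text
time: 7.95
tool_pos: [0.6368, -0.132, 0.0379]
tool_rot: [3.139, 0.002, 1.938]
contact_force: [0.9, -0.2, 0.8]
opening: 0.0006
grip_force: 0.0
```

Emit:
move_arm([
  [-5, -2, 0, 0, 1],
  [-5, -2, 0, 0, 1],
  [0, 0, 0, 0, 1],
])

```text
time: 8.25
tool_pos: [0.626, -0.1358, 0.0363]
tool_rot: [3.141, 0.0, 1.938]
contact_force: [-0.3, -0.5, 0.7]
opening: 0.0004
grip_force: 0.0
```

Run:
```python
from h import *
s=monitor.observe();print({k:s[k] for k in("tool_pos","tool_rot","contact_force")})
c=np.array([.5655,-.0555]);d=s["tool_pos"][:2]-c;r=np.hypot(*d);a=np.arctan2(d[1],d[0]);print(r,a)
th=np.deg2rad(-68.8);print("along",d@[np.cos(th),np.sin(th)],"off",d@[-np.sin(th),np.cos(th)])
p=[c+r*np.array([np.cos(a-.1*i),np.sin(a-.1*i)]) for i in range(26)]
print((np.diff(p,axis=0)*1000).round(1).tolist())
```

```text
{'tool_pos': array([ 0.626 , -0.1358,  0.0363]), 'tool_rot': array([3.1413, 0.0003, 1.9383]), 'contact_force': array([-0.2925, -0.5263,  0.7474])}
0.10055127065099867 -0.9247580153447144
along 0.09674494250969638 off 0.02740390717262646
[[-8.3, -5.6], [-8.8, -4.8], [-9.3, -3.9], [-9.6, -2.9], [-9.9, -2.0], [-10.0, -1.0], [-10.1, 0.0], [-10.0, 1.0], [-9.8, 2.0], [-9.6, 3.0], [-9.2, 4.0], [-8.8, 4.9], [-8.3, 5.7], [-7.7, 6.5], [-7.0, 7.2], [-6.2, 7.9], [-5.4, 8.5], [-4.5, 9.0], [-3.6, 9.4], [-2.7, 9.7], [-1.7, 9.9], [-0.7, 10.0], [0.3, 10.0], [1.3, 10.0], [2.3, 9.8]]
```

Emit:
move_arm([
  [-8.3, -5.6, 0, -0.1, 1],
  [-8.8, -4.8, 0, -0.1, 1],
  [-9.3, -3.9, 0, -0.1, 1],
  [-9.6, -2.9, 0, -0.1, 1],
  [-9.9, -2, 0, -0.1, 1],
  [-10, -1, 0, -0.1, 1],
  [0, 0, 0, 0, 1],
])

```text
time: 8.95
tool_pos: [0.5699, -0.1558, 0.036]
tool_rot: [-3.141, 0.0, 1.337]
contact_force: [-0.1, 0.3, -0.0]
opening: 0.0005
grip_force: 0.0
```

Emit:
move_arm([
  [-10.1, 0, 0, -0.1, 1],
  [-10, 1, 0, -0.1, 1],
  [-9.8, 2, 0, -0.1, 1],
  [-9.6, 3, 0, -0.1, 1],
  [-9.2, 4, 0, -0.1, 1],
  [-8.8, 4.9, 0, -0.1, 1],
  [-8.3, 5.7, 0, -0.1, 1],
  [0, 0, 0, 0, 1],
])

```text
time: 9.75
tool_pos: [0.5045, -0.1345, 0.0359]
tool_rot: [-3.141, 0.0, 0.641]
contact_force: [-0.2, -0.8, 1.1]
opening: 0.0007
grip_force: 0.0
```

Run:
```python
from h import *
s=monitor.observe();print({k:s[k] for k in("tool_pos","tool_rot","contact_force")})
a=vision.read_camera("scene")
cv2.imwrite("pics/s3.png",cv2.resize(a[210:400,210:450,::-1],None,fx=3.1,fy=3.1,interpolation=cv2.INTER_CUBIC))
```

```text
{'tool_pos': array([ 0.5045, -0.1345,  0.0359]), 'tool_rot': array([-3.1412,  0.0002,  0.6406]), 'contact_force': array([-0.242 , -0.7648,  1.1482])}
```

View pics/s3.png

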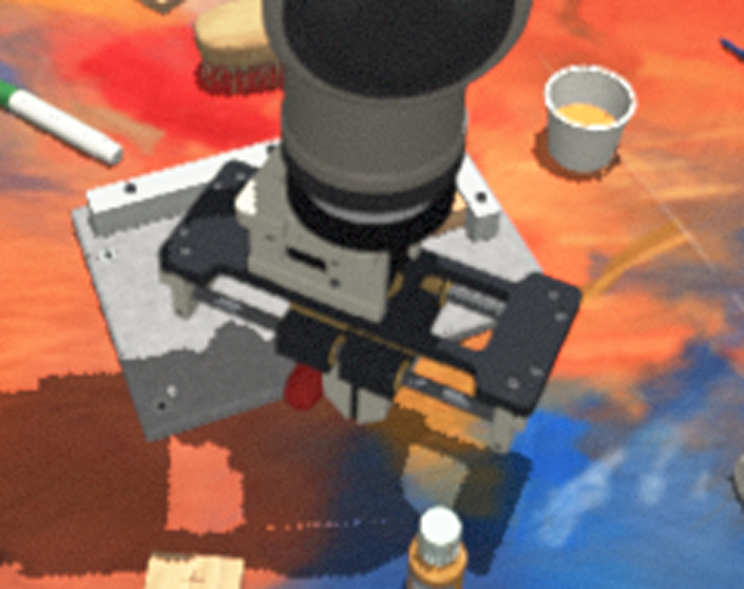

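The handle's end shows at (303,388), just ahead of the fingers, so the lever is following, and the bystanders are untouched. I continue the arc, slower near the end.

Emit:
move_arm([
  [-7.7, 6.5, 0, -0.1, 1],
  [-7, 7.2, 0, -0.1, 1],
  [-6.2, 7.9, 0, -0.1, 1],
  [0, 0, 0, 0, 1],
])

```text
time: 10.2
tool_pos: [0.484, -0.113, 0.0358]
tool_rot: [-3.142, -0.0, 0.342]
contact_force: [0.1, 0.0, -0.9]
opening: 0.0005
grip_force: 0.0
```

Emit:
move_arm([
  [-2.7, 4.2, 0, -0.05, 1],
  [-2.7, 4.3, 0, -0.05, 1],
  [0, 0, 0, 0, 1],
])

```text
time: 10.5
tool_pos: [0.4792, -0.1051, 0.0358]
tool_rot: [3.141, -0.001, 0.243]
contact_force: [-0.0, -0.1, -0.6]
opening: 0.0006
grip_force: 0.0
```

Emit:
move_arm([
  [-2.3, 4.5, 0, -0.05, 1],
  [-2.2, 4.5, 0, -0.05, 1],
  [0, 0, 0, 0, 1],
])

```text
time: 10.8
tool_pos: [0.4749, -0.0968, 0.0359]
tool_rot: [3.14, -0.001, 0.143]
contact_force: [0.7, -3.4, 0.0]
opening: 0.0005
grip_force: 1.5
```

Stiffening has begun. I'll press on in small steps until the force is comfortably above 10 N.

Emit:
move_arm([
  [-0.9, 2.3, 0, -0.025, 1],
  [-0.9, 2.3, 0, -0.025, 1],
  [0, 0, 0, 0, 1],
])

```text
time: 11.1
tool_pos: [0.4731, -0.0931, 0.0359]
tool_rot: [3.139, -0.001, 0.093]
contact_force: [-0.9, -9.7, -0.7]
opening: 0.0005
grip_force: 4.2
```

Emit:
move_arm([
  [-0.6, 2.4, 0, -0.025, 1],
  [-0.6, 2.4, 0, -0.025, 1],
  [0, 0, 0, 0, 1],
])

```text
time: 11.4
tool_pos: [0.4713, -0.0883, 0.0358]
tool_rot: [3.139, 0.0, 0.042]
contact_force: [-1.9, -8.8, -0.0]
opening: 0.0004
grip_force: 4.1
```

Emit:
move_arm([
  [-0.3, 2, 0, -0.02, 1],
  [0, 0, 0, 0, 1],
])

```text
time: 11.6
tool_pos: [0.4707, -0.087, 0.0358]
tool_rot: [3.138, 0.001, 0.024]
contact_force: [-4.5, -13.7, 0.9]
opening: 0.0006
grip_force: 6.8
```

Emit:
move_arm([
  [-0.2, 2, 0, -0.02, 1],
  [0, 0, 0, 0, 1],
  [0, 0, 0, 0, 1],
])

```text
time: 11.9
tool_pos: [0.4701, -0.0847, 0.0358]
tool_rot: [3.139, 0.002, 0.004]
contact_force: [-4.5, -11.9, 1.8]
opening: 0.0005
grip_force: 6.1
```

Emit:
move_arm([
  [-0.1, 2, 0, -0.02, 1],
  [0, 0, 0, 0, 1],
  [0, 0, 0, 0, 1],
])

```text
time: 12.2
tool_pos: [0.4696, -0.0836, 0.0357]
tool_rot: [3.138, 0.002, -0.016]
contact_force: [-6.6, -19.4, 2.9]
opening: 0.0005
grip_force: 8.9
```

Emit:
move_arm([
  [0, 1.5, 0, -0.01, 1],
  [0, 0, 0, 0, 1],
  [0, 0, 0, 0, 1],
])

```text
time: 12.5
tool_pos: [0.4692, -0.081, 0.0357]
tool_rot: [3.139, 0.003, -0.026]
contact_force: [-6.9, -11.9, 3.5]
opening: 0.0005
grip_force: 6.1
```

About 19 N was reached at the handle, which is firm enough. I'll back off, lift, and check.

Emit:
move_arm([
  [2, -6, 0, 0, 1],
  [0, -15, 0, 0, 1],
  [0, -15, 0, 0, 1],
  [0, 0, 40, 0, 1],
  [0, 0, 40, 0, 1],
  [0, 0, 40, 0, 1],
  [-10, -45, 20, 0, 1],
  [-10, -45, 0, 0, 1],
  [-10, -45, 0, 0, 1],
  [-10, -45, 0, 0, 1],
  [0, -45, 0, 0, 1],
  [0, 0, 0, 0, 1],
])

```text
time: 13.7
tool_pos: [0.4314, -0.3459, 0.1754]
tool_rot: [3.139, -0.001, -0.036]
contact_force: [0.3, 0.4, -0.5]
opening: 0.0006
grip_force: 0.0
```

Run:
```python
from h import *
a=vision.read_camera("top");b=vision.read_camera("scene")
s=monitor.observe();print({k:s[k] for k in("time","tool_pos","contact_force")})
cv2.imwrite("pics/top4.png",cv2.resize(a[190:315,290:460,::-1],None,fx=4.6,fy=4.6,interpolation=cv2.INTER_CUBIC))
cv2.imwrite("pics/s4.png",cv2.resize(b[210:400,210:450,::-1],None,fx=3.1,fy=3.1,interpolation=cv2.INTER_CUBIC))
```

```text
{'time': 13.8, 'tool_pos': array([ 0.4316, -0.341 ,  0.1751]), 'contact_force': array([-0.0124,  0.9611, -0.6976])}
```

View pics/top4.png

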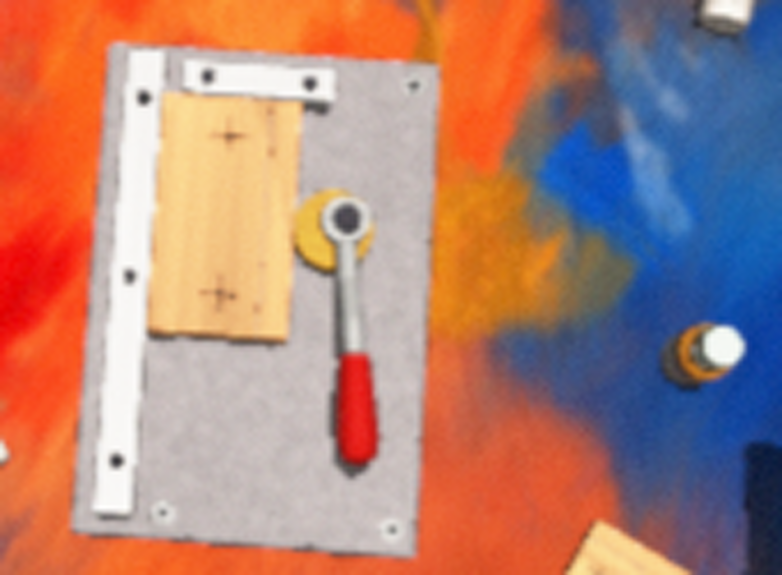

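View pics/s4.png

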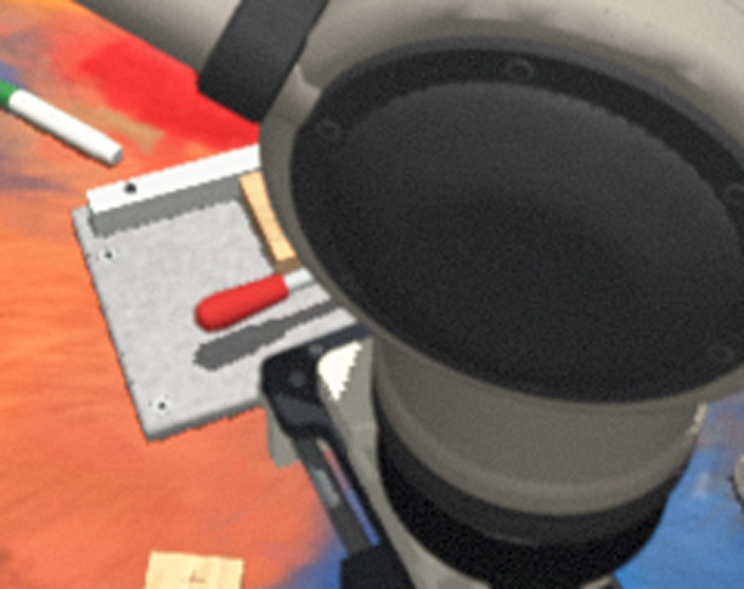

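The blank is against the stop (crop row ~97), flush along the fence, and the brass cam bears on its side at (295,230). The handle at (357,410) gives a lever angle of about 2.05. The bottle and marker have not moved, and the arm is clear.

```bash
python3 -c "
from cell import workorder;print(workorder.hand_in())"
```

```text
the job is handed in; nothing more can be done
None
```

The job is handed in: the blank is home against the end stop and clamped square to the fence by the cam (about 19 N at the handle, lever near 2.05 rad). The arm is clear, and the last pictures show the bottle and marker unmoved; the brush and cup were out of view in them.

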